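Sort gearbox shafts from the wash rack into gauge cradles

ROBOT

A 7-joint arm with a two-finger parallel gripper is mounted at the origin on the work surface. World frame = base frame: x ahead of the robot, y to its left, z up, the work surface at z = 0. Lengths are in m, angles in rad, forces in N, time in s.
With the tool pointing down it reaches from about 0.425 to 0.95 m from the base axis. Payload 4.7 kg.
Tool frame: the origin (TCP) lies on the centre line of the jaws, within the pads' length; the fingertips stand robot.nose_length ahead of it and the grasp point (between the pads) lies 8 mm behind it (robot.nose_length is the distance from the TCP to the fingertips, in m); z points along the fingers, y is the line along which they close (so a half turn about z gives the same grasp; the last joint's range is limited). The gripper opens to 85 mm and grips with 20 to 120 N. Pads are 22 mm wide; open, the fingers measure 114 mm over their backs; the gripper's body (76 mm by 85 mm) begins 54 mm behind the grasp point. The pads swing forward as they close: fully open they stand 13 mm farther back than shut.
Start: joints at [1.248, 0.469, -0.049, 1.532, 0.024, 1.141, -0.082], TCP at [0.196, -0.646, 0.242] pointing down, gripper open.
Joint ranges: [-2.59, 2.59], [-0.33, 1.99], [-1.39, 1.29], [0.1, 2.45], [-1.04, 4.18], [0.21, 1.99], [-2.66, 2.66]. Speed limits (rad/s): [2.57, 2.57, 3.14, 3.14, 3.14, 3.14, 3.14].

INTERFACE

Orientations are given as [roll, pitch, yaw] about the fixed x, y, z axes, in that order (R = Rz(yaw) Ry(pitch) Rx(roll)).
In Python, from plant import robot gives the robot as it stands. Calls block until the motion is done:
- robot.goto(position, orientation): joint-space move of the TCP to a pose.
- robot.move_straight(position, vel=0.15, attitude=None, contact_N=None): straight line of the TCP; attitude=None keeps the orientation; vel is the mean speed in m/s. With contact_N (N) it stops when the force on the tool has changed by that much, and returns True; else False.
- robot.move_joints(angles): joint-space move.
- robot.grip(opening, strength=None): opening from 0.0 (shut) to 1.0 (fully open); strength is the grip in N (None keeps the last); returns when the fingers have stopped.
- robot.sleep(seconds).
- robot.inverse_kinematics(position, orientation): joint angles nearest the present ones, or None.
- robot.sense(): the state.
- robot.grab_frame(name): name is "side" or "top" or "wrist"; returns a dict with "image" (480x640x3 uint8, red, green, blue), "range_z" (480x640 float32, m along the optical axis (not along the pixel's ray), 0 where there is no reading), "fx", "fy", "cx", "cy" (pixels), "R" (3x3) and "t" (3): a world point X has camera coordinates R X + t. Camera axes: x right, y down, z forward; pixel columns grow to the right and rows downward; lengths in m; the calibration is good to about 2 mm. A picture is of the moment at which its call begins.
A pose or a line that the arm cannot do raises robot.IKError and nothing moves.
- robot.close_job(): hands the job in; it is judged then, once.
The state is a dict: "t": time; "joint_pos": joint angles; "joint_velocities": joint speeds; "effort": joint torques, N m; "tcp_pos": TCP position; "tcp_rot": TCP orientation; "wrist_force": force on the tool from outside, world axes, zero at the start; "torque": the same for the moment, N m; "opening": opening from 0.0 (shut) to 1.0 (fully open); "gripper_force": force on a finger pad.
Only numpy, scipy, OpenCV 4.12 (cv2) and the standard library are available. Lean on these libraries where they do the work, as an engineer would, in place of code of your own. Each camera call takes 0.05 s, during which the arm holds its last target. There are 200 camera calls.

TASK

Move the four steel shafts from the yellow drip rack into the blue cradles, each into the cradle whose end stops match its length, working one after another from the longest shaft to the shortest. Lay each one fully down in its cradle without dropping it, let go of it, and leave the red mallet and the steel rotor where they are.

Things in the scene. Friction and masses are not known exactly. Their poses are not given: they have to be found in the camera images.
- shaft_a: Longest of four round bright steel shafts: 150 mm long, 18 mm diameter, about 300 g. Origin mid-length on its axis; x along it, may be rolled about x. Starts level, axis 35 mm above the table, in a place of the yellow rack (places 65 mm apart, deck 8 mm high), on white V supports 21 to 29 mm either side of the place's middle; shaft middle within 5 mm of that.
- shaft_b: Second longest of four round bright steel shafts: 126 mm long, 18 mm diameter, about 252 g. Origin mid-length on its axis; x along it, may be rolled about x. Starts level, axis 35 mm above the table, in a place of the yellow rack (places 65 mm apart, deck 8 mm high), on white V supports 21 to 29 mm either side of the place's middle; shaft middle within 5 mm of that.
- shaft_c: Third longest of four round bright steel shafts: 102 mm long, 18 mm diameter, about 204 g. Origin mid-length on its axis; x along it, may be rolled about x. Starts level, axis 35 mm above the table, in a place of the yellow rack (places 65 mm apart, deck 8 mm high), on white V supports 21 to 29 mm either side of the place's middle; shaft middle within 5 mm of that.
- shaft_d: Shortest of four round bright steel shafts: 78 mm long, 18 mm diameter, about 156 g. Origin mid-length on its axis; x along it, may be rolled about x. Starts level, axis 35 mm above the table, in a place of the yellow rack (places 65 mm apart, deck 8 mm high), on white V supports 21 to 29 mm either side of the place's middle; shaft middle within 5 mm of that.
- cradle_a: Fixed blue cradle for the longest shaft: 168 mm between its end stops, 180 outside, 34 wide. Origin: centre of underside, 8 mm above the table on a white board; x along it, z up. Above the origin: floor 4 mm, seated shaft axis 26.7, V tops 30, stop tops 36. V supports 21 to 29 mm either side of the middle, 31 wide at top. Four stand parallel, 65 mm apart.
- cradle_b: Fixed blue cradle for the second longest shaft: 144 mm between its end stops, 156 outside, 34 wide. Origin: centre of underside, 8 mm above the table on a white board; x along it, z up. Above the origin: floor 4 mm, seated shaft axis 26.7, V tops 30, stop tops 36. V supports 21 to 29 mm either side of the middle, 31 wide at top. Four stand parallel, 65 mm apart.
- cradle_c: Fixed blue cradle for the third longest shaft: 120 mm between its end stops, 132 outside, 34 wide. Origin: centre of underside, 8 mm above the table on a white board; x along it, z up. Above the origin: floor 4 mm, seated shaft axis 26.7, V tops 30, stop tops 36. V supports 21 to 29 mm either side of the middle, 31 wide at top. Four stand parallel, 65 mm apart.
- cradle_d: Fixed blue cradle for the shortest shaft: 96 mm between its end stops, 108 outside, 34 wide. Origin: centre of underside, 8 mm above the table on a white board; x along it, z up. Above the origin: floor 4 mm, seated shaft axis 26.7, V tops 30, stop tops 36. V supports 21 to 29 mm either side of the middle, 31 wide at top. Four stand parallel, 65 mm apart.
- mallet: Bystander: a red dead-blow mallet with a black grip lying beyond the racks, 0.34 m long overall, head 64 mm in diameter. Origin under the middle of its head; handle towards its -x.
- rotor: Bystander: a dark steel toothed rotor lying flat beyond the racks, 110 mm in diameter, 30 mm high, with nine copper-coloured spots. Origin at the centre of its underside.

How it is judged:
On the way, in this order (a step that is already met when the one before it is completed fails the run):
1. the longest shaft lies seated and released in its own cradle (horizontal distance between shaft_a and cradle_a below 0.012 m and z of shaft_a in the frame of cradle_a between 0.0235 and 0.03 m and angle between the x axis of shaft_a and the x axis of cradle_a, either way round below 0.08 rad and contact force between shaft_a and the fingers below 0.1 N and linear speed of shaft_a below 0.03 m/s), for 0.2 s.
2. the second longest shaft lies seated and released in its own cradle (horizontal distance between shaft_b and cradle_b below 0.012 m and z of shaft_b in the frame of cradle_b between 0.0235 and 0.03 m and angle between the x axis of shaft_b and the x axis of cradle_b, either way round below 0.08 rad and contact force between shaft_b and the fingers below 0.1 N and linear speed of shaft_b below 0.03 m/s), for 0.2 s.
3. the third longest shaft lies seated and released in its own cradle (horizontal distance between shaft_c and cradle_c below 0.012 m and z of shaft_c in the frame of cradle_c between 0.0235 and 0.03 m and angle between the x axis of shaft_c and the x axis of cradle_c, either way round below 0.08 rad and contact force between shaft_c and the fingers below 0.1 N and linear speed of shaft_c below 0.03 m/s), for 0.2 s.
4. the shortest shaft lies seated and released in its own cradle (horizontal distance between shaft_d and cradle_d below 0.012 m and z of shaft_d in the frame of cradle_d between 0.0235 and 0.03 m and angle between the x axis of shaft_d and the x axis of cradle_d, either way round below 0.08 rad and contact force between shaft_d and the fingers below 0.1 N and linear speed of shaft_d below 0.03 m/s), for 0.2 s.
At the end, for the whole second after the job is handed in: Each shaft lies in the cradle of its length, centre within 12 mm of the cradle's middle horizontally, parallel to it within 0.08 rad, down in both V supports (axis 23.5 to 30 mm above the cradle's underside), released and at rest (all of step 1 and all of step 2 and all of step 3 and all of step 4); the robot touches nothing.
It fails at once if the mallet is disturbed (moved more than 20 mm) (distance of mallet from where it was at the start of the episode above 0.02 m).
It fails at once if the rotor is disturbed (moved more than 20 mm) (distance of rotor from where it was at the start of the episode above 0.02 m).
It fails at once if a shaft is dropped (falls free faster than 0.7 m/s, about 25 mm) ((linear speed of shaft_a above 0.7 m/s and contact force between shaft_a and the fingers below 0.05 N) or (linear speed of shaft_b above 0.7 m/s and contact force between shaft_b and the fingers below 0.05 N) or (linear speed of shaft_c above 0.7 m/s and contact force between shaft_c and the fingers below 0.05 N) or (linear speed of shaft_d above 0.7 m/s and contact force between shaft_d and the fingers below 0.05 N)).
It also fails if it takes over 112 s, if anything falls off the work surface, if the arm or the gripper's body presses on something with over 40 N, if the wrist force passes 120 N, or if a joint passes its speed limit or range.

## Working session

There is one attempt and no reset: what is moved stays moved. The work goes in short steps, each a Python script; the robot and the scene stay as the last script left them, time stands still between calls to the robot, and variables do not carry over. Pictures are saved under pics/ and viewed, at most 14 in all, crops included, and the job is handed in when it is done.

```bash
ls; mkdir -p pics; python3 - <<'E'
from plant import robot
import cv2,pickle
s=robot.sense();print(s['t'],s['tcp_pos'],s['tcp_rot'],s['opening'],robot.nose_length)
for n in('top','side','wrist'):
    f=robot.grab_frame(n);pickle.dump(f,open(n+'.pkl','wb'))
    cv2.imwrite(f'pics/{n}0.png',f['image'][...,::-1]);print(n,f['fx'],f['R'].round(3).tolist(),f['t'])
E
```

```text
pics
0.0 [ 0.19535161 -0.6455363   0.24126095] [-3.13965216e+00  6.55984030e-05  2.93896487e-01] 1.0004541435161913 0.011
top 623.8990275673525 [[0.016, -1.0, -0.006], [-0.982, -0.015, -0.189], [0.189, 0.009, -0.982]] [-0.01487     0.62159912  1.02561419]
side 527.9522127699119 [[-0.77, -0.638, -0.01], [-0.441, 0.544, -0.714], [0.46, -0.545, -0.7]] [0.47291747 0.30218555 0.65212928]
wrist 409.6071986905493 [[0.29, -0.957, -0.002], [-0.911, -0.277, 0.304], [-0.292, -0.087, -0.953]] [-0.6740319  -0.04047963  0.38145557]
```

View pics/top0.png

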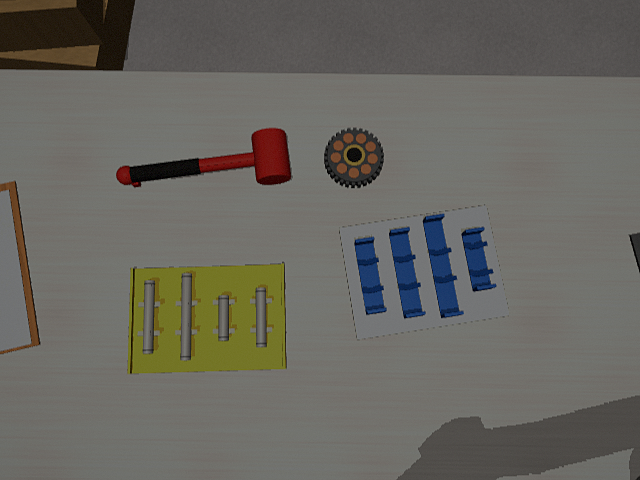

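View pics/side0.png

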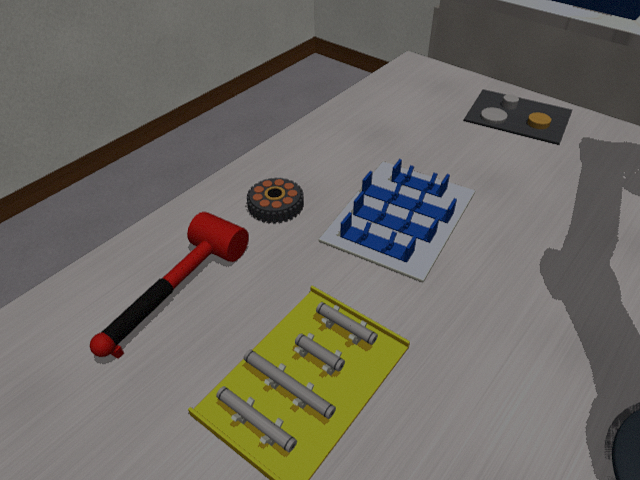

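The top view shows the rack (shafts at columns 149, 186, 223 and 261, about row 317) and the cradles (columns 369, 406, 440 and 478, about row 265). The mallet is at (270,155) and the rotor at (354,156). By length, the shafts from left to right look like b, a, d, c, and the cradles c, b, a, d. I'll measure them.

```bash
cat >meas.py <<'E'
import numpy as np,cv2
def cloud(f):
    v,u=np.mgrid[:480,:640];z=f['range_z']
    P=np.stack([(u-f['cx'])/f['fx']*z,(v-f['cy'])/f['fy']*z,z],-1)
    return (P-f['t'])@f['R']
def project(f,X):
    c=f['R']@np.asarray(X)+f['t'];return f['fx']*c[0]/c[2]+f['cx'],f['fy']*c[1]/c[2]+f['cy']
def unproj(f,u,v,h):
    d=f['R'].T@np.array([(u-f['cx'])/f['fx'],(v-f['cy'])/f['fy'],1]);o=-f['R'].T@f['t']
    return o+d*(h-o[2])/d[2]
E
python3 - <<'E'
import pickle,cv2,numpy as np
from meas import *
for n in('top','side'):
    f=pickle.load(open(n+'.pkl','rb'));W=cloud(f);im=f['image'].astype(int)
    r,g,b=im[...,0],im[...,1],im[...,2]
    blue=(b>r+30)&(b>g+20)
    Z=W[...,2];ok=f['range_z']>0
    gray=(abs(r-b)<25)&ok&(Z>.028)&(Z<.06)&(W[...,0]>.3)&(W[...,0]<.8)
    if n=='top': print('table z',np.median(Z[380:470,100:300]))
    for nm,m in(('blue',blue&ok&(Z<.08)&(W[...,0]>.3)),('shaft',gray&~blue)):
        k,l,st,_=cv2.connectedComponentsWithStats(m.astype(np.uint8),connectivity=4)
        for i in range(1,k):
            if st[i,4]<150: continue
            p=W[l==i];c,s,a=cv2.minAreaRect(p[:,:2].astype(np.float32))
            uv=np.argwhere(l==i).mean(0)
            print(n,nm,st[i,4],uv.round(),np.round(c,4),np.round(s,4),round(a,1),np.percentile(p[:,2],[5,50,95]).round(4))
f=pickle.load(open('top.pkl','rb'))['image'][...,::-1]
cv2.imwrite('pics/rack.png',cv2.resize(f[255:385,120:300],None,fx=4.4,fy=4.4,interpolation=2))
cv2.imwrite('pics/crad.png',cv2.resize(f[200:340,335:515],None,fx=4.2,fy=4.2,interpolation=2))
E
```

```text
table z 0.0007943938968766123
top blue 1851 [268. 441.] [ 0.5757 -0.2126] [0.1746 0.0381] 10.5 [0.0096 0.0133 0.0375]
top blue 1587 [275. 406.] [ 0.5624 -0.1493] [0.1505 0.0375] 9.9 [0.0095 0.0135 0.0389]
top blue 1089 [261. 477.] [ 0.5878 -0.2764] [0.1035 0.0403] 13.1 [0.0097 0.014  0.0429]
top blue 1334 [278. 370.] [ 0.5558 -0.0845] [0.1268 0.0372] 9.2 [0.0095 0.0136 0.041 ]
top shaft 669 [163. 354.] [ 0.765  -0.0536] [0.1047 0.0696] 89.9 [0.0285 0.031  0.0343]
top shaft 158 [154. 354.] [ 0.7798 -0.0537] [0.0256 0.0247] 29.8 [0.0305 0.0333 0.0364]
top shaft 1145 [170. 164.] [0.7463 0.2844] [0.032  0.1335] 8.5 [0.0344 0.0449 0.0496]
top shaft 939 [317. 186.] [0.4815 0.2349] [0.1478 0.0375] 1.9 [0.0355 0.0424 0.0464]
top shaft 818 [317. 148.] [0.4794 0.2999] [0.1254 0.0366] 1.9 [0.0349 0.042  0.0465]
top shaft 689 [317. 261.] [0.4816 0.1058] [0.1002 0.0374] 2.3 [0.0346 0.0424 0.0465]
top shaft 539 [317. 223.] [0.4793 0.1705] [0.0774 0.0362] 2.4 [0.0337 0.0419 0.0464]
side blue 4878 [213. 397.] [ 0.5723 -0.1814] [0.1838 0.2321] 8.9 [0.0092 0.0121 0.0423]
side shaft 1417 [ 33. 575.] [ 0.6068 -1.0963] [0.3856 0.0322] 0.6 [0.0293 0.042  0.0586]
side shaft 1480 [310. 138.] [0.7428 0.2863] [0.0299 0.1242] 8.1 [0.0306 0.0427 0.0467]
side shaft 871 [323. 346.] [0.4796 0.1045] [0.1011 0.0357] 1.5 [0.0313 0.0401 0.0437]
side shaft 773 [352. 319.] [0.478 0.169] [0.0792 0.0355] 3.1 [0.0317 0.0402 0.0435]
side shaft 1506 [384. 289.] [0.4799 0.2344] [0.1508 0.0363] 2.4 [0.0322 0.0407 0.0437]
side shaft 1465 [419. 257.] [0.4777 0.2989] [0.1266 0.0369] 2.8 [0.0324 0.0407 0.0436]
```

View pics/rack.png

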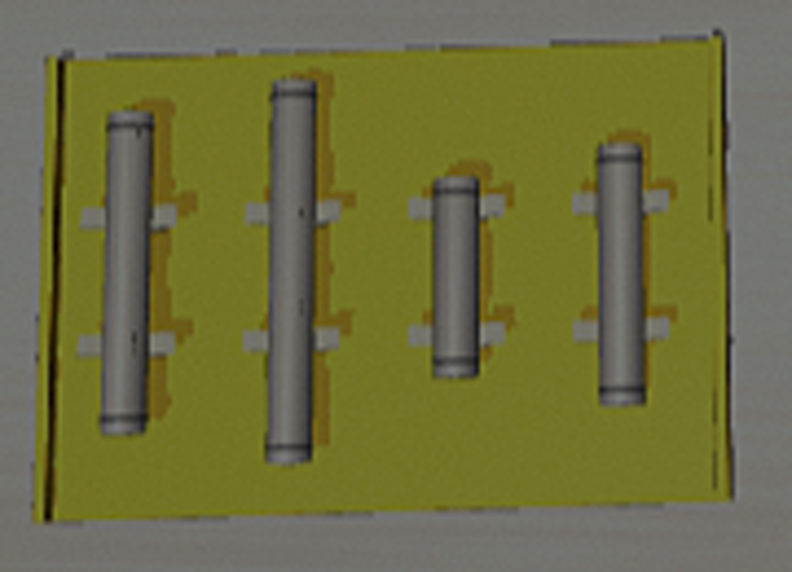

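View pics/crad.png

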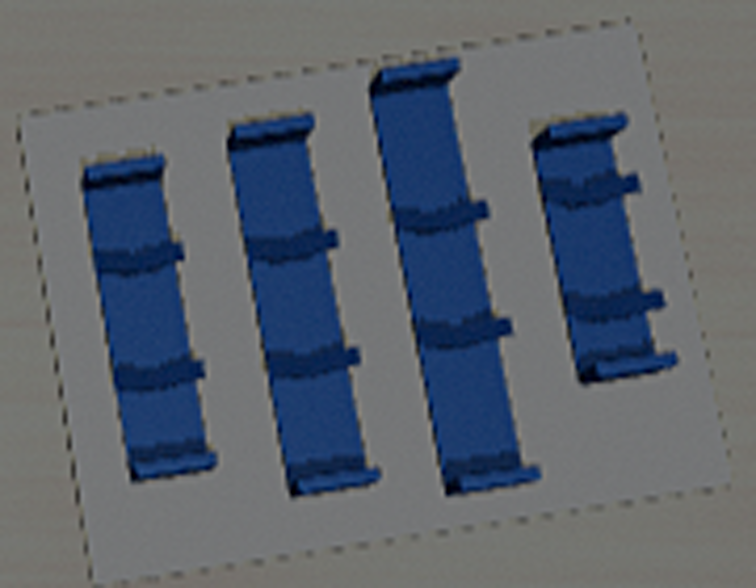

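```bash
cat >fit.py <<'E'
import pickle,cv2,numpy as np
from scipy.optimize import minimize
from meas import *
def boxes(L,shaft=False):
    if shaft: # approximating polyhedron of the cylinder
        a=np.arange(0,2*np.pi,.3);return [np.array([[s*L/2,.009*np.cos(t),.035+.009*np.sin(t)] for s in(-1,1) for t in a])]
    B=lambda x0,x1,w,z0,z1:np.array([[x,y,z] for x in(x0,x1) for y in(-w/2,w/2) for z in(z0,z1)])
    h=L/2
    return [B(-h-.006,h+.006,.034,.008,.012),B(h,h+.006,.034,.008,.044),B(-h-.006,-h,.034,.008,.044),
            B(.021,.029,.031,.008,.02),B(-.029,-.021,.031,.008,.02)]+[B(s*.025-.004,s*.025+.004,.004,.008,.008)for s in(1,-1)]+\
           [np.array([[s*.025+d,y,z] for d in(-.004,.004) for y,z in((q*.0155,.038),(q*.0155,.012),(q*.012,.038),(q*.004,.020))]) for s in(1,-1) for q in(1,-1)]
def fit(f,mask,parts,p0,S=8):
    def cost(p,show=False):
        c,s=np.cos(p[2]),np.sin(p[2]);img=np.zeros((480*S//2,640*S//2),np.uint8)
        img=np.zeros((h*S,w*S),np.uint8)
        for b in parts:
            X=b@np.array([[c,s,0],[-s,c,0],[0,0,1]])+[p[0],p[1],0]
            q=X@f['R'].T+f['t'];uv=np.stack([f['fx']*q[:,0]/q[:,2]+f['cx']-u0,f['fy']*q[:,1]/q[:,2]+f['cy']-v0],1)
            cv2.fillConvexPoly(img,cv2.convexHull(np.round((uv+.5)*S).astype(np.int32)),1)
        r=cv2.resize(img.astype(np.float32),(w,h),interpolation=cv2.INTER_AREA)
        return ((r-m)**2).sum()
    vv,uu=np.where(mask);u0,v0=uu.min()-8,vv.min()-8;w,h=uu.max()+9-u0,vv.max()+9-v0
    m=mask[v0:v0+h,u0:u0+w].astype(np.float32)
    p0=np.array(p0);r=minimize(cost,p0,method='Nelder-Mead',options=dict(initial_simplex=np.vstack([p0]+[p0+d for d in np.diag([.006,.006,.06])]),xatol=1e-4,fatol=.1))
    return r.x,r.fun/m.sum()
E
python3 - <<'E'
from fit import *
C=dict(a=(.5757,-.2126,.168),b=(.5624,-.1493,.144),c=(.5558,-.0845,.120),d=(.5878,-.2764,.096))
H=dict(a=(.4808,.2346,.150),b=(.4788,.2994,.126),c=(.4806,.105,.102),d=(.4788,.170,.078))
for n in('top','side'):
    f=pickle.load(open(n+'.pkl','rb'));im=f['image'].astype(int);r,g,b=im[...,0],im[...,1],im[...,2];W=cloud(f)
    blue=((b>r+20)&(b>g+12)&(W[...,0]>.3)).astype(np.uint8)
    sh=((abs(r-b)<30)&(W[...,2]>.022)&(W[...,2]<.06)).astype(np.uint8)
    sh=cv2.morphologyEx(sh,cv2.MORPH_OPEN,np.ones((3,3),np.uint8)) if n=='top' else sh
    for nm,D,M in(('C',C,blue),('S',H,sh)):
        k,l=cv2.connectedComponents(M,connectivity=4)
        for q,(x,y,L) in D.items():
            u,v=map(int,map(round,project(f,(x,y,.012 if nm=='C' else .04))))
            i=l[v,u]
            if i==0: print(n,nm,q,'bg');continue
            p,e=fit(f,l==i,boxes(L,nm=='S'),(x,y,.17 if nm=='C' else .03))
            print(n,nm,q,p.round(4),round(e,3),(l==i).sum())
E
```

```text
top C a [ 0.5785 -0.2127  0.1735] 0.033 1984
top C b [ 0.5648 -0.1491  0.1738] 0.029 1731
top C c [ 0.5586 -0.084   0.1756] 0.031 1467
top C d [ 0.5911 -0.2771  0.1708] 0.047 1233
top S a [0.4817 0.2356 0.0406] 0.132 964
top S b [0.4799 0.3005 0.0424] 0.148 841
top S c [0.4817 0.1057 0.043 ] 0.162 695
top S d [0.4797 0.17   0.046 ] 0.203 535
side C a [ 0.5764 -0.214   0.1763] 0.725 5066
side C b [ 0.5632 -0.151   0.1738] 0.728 5066
side C c [ 0.5567 -0.0863  0.1754] 0.74 5066
side C d [ 0.5889 -0.2782  0.1754] 0.837 5066
side S a [0.4802 0.2342 0.0429] 0.141 1537
side S b [0.4778 0.299  0.0439] 0.183 1487
side S c [0.48   0.1041 0.0417] 0.16 894
side S d [0.4784 0.1692 0.041 ] 0.204 794
```

```bash
cat >job.py <<'E'
import numpy as np,cv2
from plant import robot
C=dict(a=(.5775,-.2133),b=(.5640,-.1500),c=(.5577,-.0851),d=(.5900,-.2777));CY=.174
H=dict(a=(.4810,.2349),b=(.4789,.2998),c=(.4809,.1049),d=(.4791,.1696));HY=.0425
UP=.15
o=lambda y:[np.pi,0,y]
def show(*k):
    s=robot.sense();print(*k,'t',round(s['t'],2),s['tcp_pos'].round(4),'op',round(s['opening'],3),'F',np.round(s['wrist_force'],1),'g',np.round(s['gripper_force'],1))
def pick(q,first=False):
    robot.grip(.5,60)
    if first: robot.goto([*H[q],.2],o(HY))
    else: robot.move_straight([*H[q],UP],.3,o(HY))
    robot.move_straight([*H[q],.06],.15);hit=robot.move_straight([*H[q],.030],.06,contact_N=15)
    show('at',q,hit);robot.grip(0.0,60);show('gripped')
    robot.move_straight([*H[q],.06],.08);robot.move_straight([*H[q],UP],.2);show('lifted')
def place(q):
    robot.move_straight([*C[q],UP],.25,o(CY));robot.move_straight([*C[q],.055],.12)
    show('above');hit=robot.move_straight([*C[q],.0292],.03,contact_N=6);show('down',hit)
def release(q):
    robot.grip(.5);show('open')
    robot.move_straight([*C[q],.07],.1);robot.move_straight([*C[q],UP],.25)
def pic(cam,name):
    f=robot.grab_frame(cam);cv2.imwrite(f'pics/{name}.png',f['image'][...,::-1]);return f
E
python3 - <<'E'
from job import *
pick('a',True);pic('side','a_lift')
E
```

```text
at a False t 5.62 [0.4811 0.2351 0.0302] op 0.497 F [0.4 0.5 0.6] g 0.0
gripped t 5.97 [0.4812 0.2351 0.0305] op 0.186 F [-0.  -0.3  4. ] g 58.5
lifted t 7.1 [0.4804 0.234  0.149 ] op 0.189 F [-0.1 -0.1 -4.5] g 58.6
```

View pics/a_lift.png

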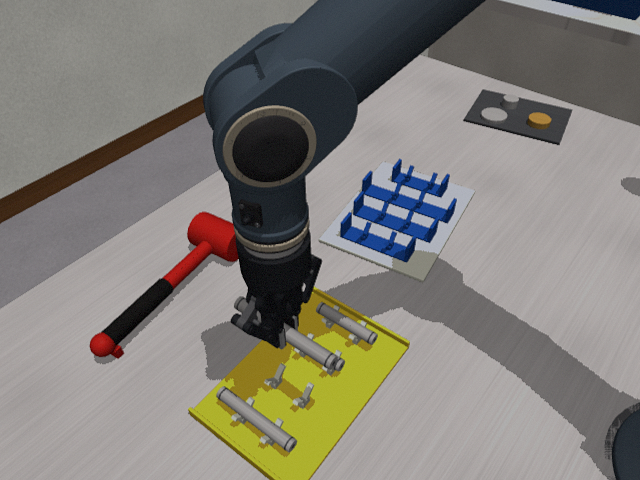

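The shaft is held level in the gripper at about (290,335), and its two empty V supports show at (290,385). Next I place it.

```bash
python3 - <<'E'
from job import *
place('a');pic('side','a_down');release('a')
robot.move_straight([.5,.0,.2],.3)
f=robot.grab_frame('side');g=robot.grab_frame('top')
A=cv2.resize(f['image'][130:300,300:500],(400,340));B=cv2.resize(g['image'][195:345,330:520],(380,300))
d=cv2.imread('pics/a_down.png')[100:300,270:520]
out=np.zeros((600,800,3),np.uint8);out[:340,:400]=A[...,::-1];out[:300,410:790]=B[...,::-1];out[345:545,:250]=d
cv2.imwrite('pics/a_done.png',out);show('end')
E
```

```text
above t 10.07 [ 0.5783 -0.2133  0.0558] op 0.188 F [ 0.5  0.9 -3.6] g 58.6
down True t 10.84 [ 0.5771 -0.2132  0.0305] op 0.192 F [-0.1  0.2  4.6] g 59.5
open t 11.27 [ 0.5754 -0.2132  0.0288] op 0.502 F [ 0.5 -0.1  0.5] g 0.0
end t 13.32 [ 0.5003 -0.0023  0.1991] op 0.497 F [-0.5  0.2 -0.6] g 0.0
```

View pics/a_done.png

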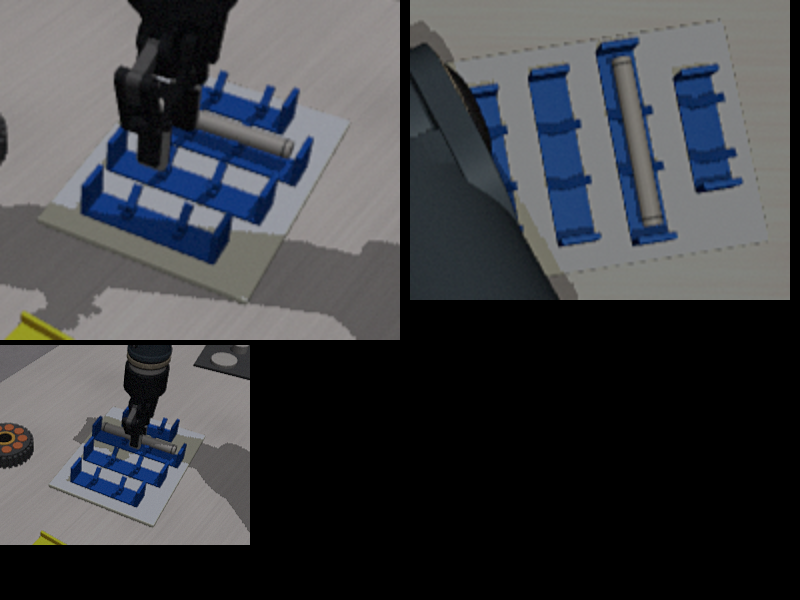

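Shaft a lies between its stops and down in both Vs; in the top crop it runs from (622,60) to (652,222), centred. Next I do b, check it from the cloud while c is held above the rack, then do the others the same way.

```bash
cat >>job.py <<'E'
def check(q,L):
    from fit import cloud,fit,boxes
    f=robot.grab_frame('top');W=cloud(f);im=f['image'].astype(int);c,s=np.cos(CY),np.sin(CY)
    d=W[...,:2]-C[q];x=d@[c,s];y=d@[-s,c]
    m=(abs(x)<L/2+.009)&(abs(y)<.017)&(im[...,2]<im[...,0]+15)&(W[...,2]>.025)
    p,e=fit(f,m,boxes(L,True),(*C[q],CY))
    top=np.percentile(W[m][:,2],95)
    print('check',q,(p-[*C[q],CY]).round(4),'err',round(e,2),'n',m.sum(),'top z',top.round(4))
    return f
def ok(): assert robot.sense()['opening']>.15 and robot.sense()['gripper_force']>30,'no shaft'
E
python3 - <<'E'
from job import *
pick('b');ok();check('a',.150);place('b');release('b');pick('c');ok();check('b',.126);f=pic('top','b_done');
E
```

```text
at b False t 16.1 [0.4788 0.3001 0.0299] op 0.5 F [ 0.1 -0.6  0.5] g 0.0
gripped t 16.45 [0.4791 0.3    0.0305] op 0.19 F [-1.   0.5  2.8] g 58.4
lifted t 17.57 [0.4784 0.299  0.149 ] op 0.19 F [ 0.4  0.5 -2.6] g 58.5
check a [0.0007 0.0007 0.    ] err 0.06 n 827 top z 0.0467
above t 20.55 [ 0.5648 -0.1499  0.0557] op 0.182 F [ 0.   0.9 -2.3] g 58.6
down True t 21.32 [ 0.5636 -0.1496  0.0304] op 0.186 F [-0.4  0.2  4.6] g 59.2
open t 21.69 [ 0.5621 -0.1499  0.0292] op 0.497 F [ 0.5  0.3 -0.1] g 0.0
at c False t 25.38 [0.4808 0.1051 0.0298] op 0.497 F [-0.4 -0.4 -0.6] g 0.0
gripped t 25.73 [0.4812 0.1049 0.0304] op 0.186 F [ 0.3 -0.2  2.2] g 58.4
lifted t 26.85 [0.4801 0.1043 0.1491] op 0.187 F [-0.1 -0.2 -2.7] g 58.5
check b [ 0.0009  0.0013 -0.0031] err 0.05 n 701 top z 0.0465
```

View pics/b_done.png

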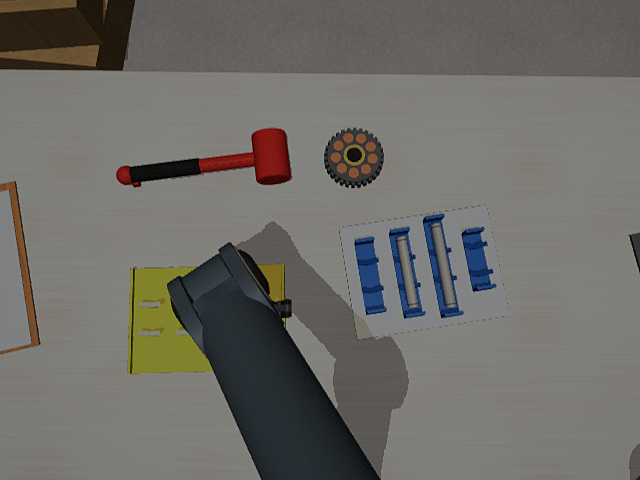

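Shafts a (440,265) and b (406,270) are seated and centred, and the mallet and rotor haven't moved. Next come c and d.

```bash
python3 - <<'E'
from job import *
place('c');release('c');pick('d');ok();check('c',.102);place('d');release('d')
robot.move_straight([.47,.15,.2],.3)
for q,L in zip('abcd',(.15,.126,.102,.078)): check(q,L)
pic('top','end');show('end')
E
```

```text
above t 28.86 [ 0.5584 -0.0849  0.0557] op 0.19 F [ 0.   0.2 -1.2] g 58.6
down True t 29.62 [ 0.5574 -0.0847  0.0304] op 0.185 F [-0.5  1.   3.6] g 59.2
open t 30.0 [ 0.556  -0.0851  0.0294] op 0.502 F [0.3 0.2 0.4] g 0.0
at d False t 33.67 [0.479  0.1698 0.0298] op 0.498 F [-0.  -0.5  0. ] g 0.0
gripped t 34.02 [0.4793 0.1699 0.0304] op 0.187 F [-1.1  0.2  2.9] g 58.5
lifted t 35.15 [0.4784 0.1689 0.1491] op 0.189 F [ 0.2 -0.8 -2.5] g 58.5
check c [0.0007 0.0012 0.0004] err 0.05 n 571 top z 0.0466
above t 38.13 [ 0.5907 -0.2778  0.0558] op 0.189 F [-0.4 -0.  -0.9] g 58.5
down True t 38.89 [ 0.5897 -0.277   0.0305] op 0.193 F [0.5 1.8 3.2] g 58.9
open t 39.27 [ 0.5883 -0.2773  0.0294] op 0.499 F [ 0.4 -0.8  0.2] g 0.0
check a [-0.0001  0.0006 -0.0017] err 0.07 n 823 top z 0.0468
check b [ 0.0011  0.0012 -0.0048] err 0.05 n 697 top z 0.0468
check c [ 0.0009  0.0012 -0.0009] err 0.05 n 573 top z 0.0467
check d [ 0.0009  0.0014 -0.0071] err 0.08 n 435 top z 0.0464
end t 42.17 [0.4702 0.1492 0.1999] op 0.503 F [-0.4 -0.2 -0.1] g 0.0
```

View pics/end.png

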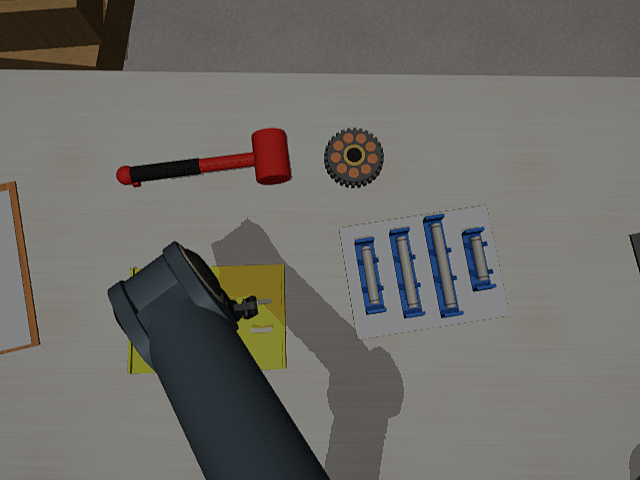

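All four shafts lie seated in their own cradles (columns 369, 406, 440 and 478). The arm is clear, and the mallet and rotor haven't moved.

```bash
python3 -c "
from plant import robot
print(robot.close_job())"
```

```text
the job is handed in; nothing more can be done
None
```

All four shafts were placed longest to shortest, seated and released in their matching cradles (within about 2 mm of centre in the last camera check), with the mallet and rotor unmoved; I handed the job in after about 42 s, and no verdict came back.

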